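# Find and release the latched key

## Task

One outlet of the bench switch box was left on: one of its four identical keys is still latched down, a little lower than the rest. With the fingertips tap each key lightly, one after another from left to right, without pushing any of them down, then press the latched one once, firmly right down, and let it come up so that all four keys are up. Do not press down a key that is up, and do not pick up or disturb the things on and around the box.

Things in the scene. Friction and masses are not known exactly. Their poses are not given: they have to be found in the camera images.
- switch_box: grey bench switch box, 120 mm deep (its x), 184 mm wide (its y), 50 mm high to its flat deck, fixed to the worktop; origin at the centre of its underside, front to -x. A row of four identical oblong white keys runs along its y in the front half of the deck, 38 mm apart. Each key top is 32 mm (x) by 24 mm (y). The deck shows four thin black frames round the keys.
- key_1_place (a point): fixed point of the box: where the centre of the top face of key 1 is when that key is fully up (14 mm above the deck). Key 1 is the leftmost seen from the robot (box +y), key 4 the rightmost. Does not move with the key.
- key_2_place (a point): fixed point of the box: where the centre of the top face of key 2 is when that key is fully up (14 mm above the deck). Key 1 is the leftmost seen from the robot (box +y), key 4 the rightmost. Does not move with the key.
- key_3_place (a point): fixed point of the box: where the centre of the top face of key 3 is when that key is fully up (14 mm above the deck). Key 1 is the leftmost seen from the robot (box +y), key 4 the rightmost. Does not move with the key.
- key_4_place (a point): fixed point of the box: where the centre of the top face of key 4 is when that key is fully up (14 mm above the deck). Key 1 is the leftmost seen from the robot (box +y), key 4 the rightmost. Does not move with the key.
- key_1 (a joint): how far key 1 is down (m): 0 fully up, about 0.005 latched down, 0.010 at its stop. A sprung key: from fully up it starts to move at 3 N and needs 0.6 N more per mm; a latched key does not move below 6 N; its latch lets go when it has been pushed about 0.0085 down (about 9 N), and the key rises fully when the finger leaves it. Exactly one of the four starts latched.
- key_2 (a joint): how far key 2 is down (m): 0 fully up, about 0.005 latched down, 0.010 at its stop. A sprung key: from fully up it starts to move at 3 N and needs 0.6 N more per mm; a latched key does not move below 6 N; its latch lets go when it has been pushed about 0.0085 down (about 9 N), and the key rises fully when the finger leaves it. Exactly one of the four starts latched.
- key_3 (a joint): how far key 3 is down (m): 0 fully up, about 0.005 latched down, 0.010 at its stop. A sprung key: from fully up it starts to move at 3 N and needs 0.6 N more per mm; a latched key does not move below 6 N; its latch lets go when it has been pushed about 0.0085 down (about 9 N), and the key rises fully when the finger leaves it. Exactly one of the four starts latched.
- key_4 (a joint): how far key 4 is down (m): 0 fully up, about 0.005 latched down, 0.010 at its stop. A sprung key: from fully up it starts to move at 3 N and needs 0.6 N more per mm; a latched key does not move below 6 N; its latch lets go when it has been pushed about 0.0085 down (about 9 N), and the key rises fully when the finger leaves it. Exactly one of the four starts latched.
- cal_weight: bystander: small brass weight with a knob, 20 mm wide, 33 mm high, standing on the rear strip of the box's deck; origin at the centre of its underside.
- beaker: bystander: empty clear beaker, 48 mm wide, 57 mm high, standing behind the box; origin at the centre of its underside.
- glass_stopper: bystander: clear stopper, 29 mm wide, 26 mm high, standing behind the box; origin at the centre of its underside.
- marker_pen: bystander: pen 128 mm long, 15 mm thick, lying along the row in front of the box; origin at the centre of its underside.
- slide_case: bystander: flat dark red case, 151 x 32 x 21 mm, lying to the right; origin at the centre of its underside.
- reagent_bottle_1: bystander: bottle with a white cap and a yellow band, 44 mm wide, 109 mm high, behind on the right; origin at the centre of its underside.
- sample_bottle_1: bystander: bottle with a white cap and a green band, 51 mm wide, 139 mm high, behind on the left; origin at the centre of its underside.
Things that resemble listed ones, but are neither listed nor needed, are in the scene too. There is more than one size of the switch_box; the job needs the larger.

How it is judged:
By the outcome, as a careful person would: the job done as asked, in the order asked, and still so for the second after the job is handed in, with the robot touching nothing.
It also fails if it takes over 42 s, if anything falls off the work surface, if the arm or the gripper's body presses on something with over 40 N, if the wrist force passes 120 N, or if a joint passes its speed limit or range.

## Robot

A 6-joint arm with a two-finger parallel gripper is mounted at the origin on a cart in front of the work surface, level with it; the furniture and walls round the work are solid. World frame = base frame: x ahead of the robot, y to its left, z up, the work surface at z = 0. Lengths are in m, angles in rad, forces in N, time in s.
With the tool pointing down it reaches from about 0.4 to 0.825 m from the base axis. Payload 7 kg.
Tool frame: the origin (TCP) lies on the centre line of the jaws, within the pads' length; the fingertips stand 11 mm ahead of it and the grasp point (between the pads) lies 8 mm behind it; z points along the fingers, y is the direction in which the jaws open and shut (so a half turn about z gives the same grasp; the last joint's range is limited). The gripper opens to 88 mm and grips with 3 to 60 N. Pads are 19 mm wide; open, the fingers measure 130 mm over their backs; the gripper's body (78 mm by 193 mm) begins 47 mm behind the grasp point.
Start: joints at [1.465, 0.359, 0.012, 0, -1.224, -0.288], TCP at [0.259, 0.623, 0.238] pointing down, gripper open.
Joint ranges: [-3.07, 3.07], [-1.43, 2.12], [-1.02, 1.25], [-3.03, 1.67], [-3.05, -0], [-3.03, 3.03]. Speed limits (rad/s): [2.39, 2.39, 3.01, 3.14, 3.14, 3.14].

## Interface

Orientations are given as [roll, pitch, yaw] about the fixed x, y, z axes, in that order (R = Rz(yaw) Ry(pitch) Rx(roll)).
In Python, from station import * gives the robot as it stands.
- The arm moves only by the tool play_rows, never from a script. Its argument "targets" is a list of rows, each a list of 7 numbers: the turn, a rotation vector about the world's x, y, z in rad, then the shift along the world's x, y, z in m, then the opening, from 0 (shut) to 1 (fully open). A call has 1 to 12 rows; each row shifts and turns the pose as measured when the row begins; what a row does not reach is not made up. A row lasts 1/8 s, in which the tool goes at most 62.5 mm and 10.7 degrees, less where a joint would pass 70% of its speed; a pose out of reach is approached as far as the arm can. A call is refused whole if a number of a shift passes 0.0625 or a number of a turn 0.188, either way. A call with a gripper value outside its range is refused whole. The fingers move at their own pace and stop on an object; "grip_force" is the grip in N (left out, the last holds). Time passes only in rows, so rows that do not move let the fingers close. It gives the time, the measured TCP pose, the force and the opening at its end, in the units of the state.
- get_state(): the state, without advancing time (a new reading comes with each control period).
- grab_frame(name): name is "scene" or "top" or "wrist"; returns (picture, depth): 480x640x3 uint8, blue, green, red; 480x640 float32, m along the optical axis (not along the pixel's ray), 0 where there is no reading.
- camera_params(name): a dict with "camera_matrix" (3x3 intrinsics, pixels), "dist" ([k1, k2, p1, p2, k3] as OpenCV has them; the pictures are not rectified), "extrinsics" (4x4, takes a point from world to camera coordinates); the wrist camera has in their place "hand_eye" (4x4, takes a point from camera to tool coordinates, whose origin is the TCP and whose axes are the flange's). Camera axes: x right, y up, looking along -z (the intrinsics and any distortion apply to the point x, -y, -z); pixel columns grow to the right and rows downward; lengths in m; the calibration is good to about 2 mm. A picture is of the moment at which its call begins: read the wrist's pose just before it. camera_params takes no time and is no camera call.
- job_done(): hands the job in, once; it reports no verdict.
The state is a dict: "t": time; "q": joint angles; "qd": joint speeds; "joint_efforts": joint torques, N m; "eef_pos": TCP position; "ee_rot": TCP orientation; "force": force on the tool from outside, world axes, zero at the start; "moment": the same for the moment, N m; "width": finger opening in m.
Only numpy, scipy, OpenCV 4.12 (cv2) and the standard library are available. Lean on these libraries where they do the work, as an engineer would, in place of code of your own. Each camera call takes 0.05 s, during which the arm holds its last target.

## Working session

There is one attempt and no reset: what is moved stays moved. The work goes in short steps, Python scripts to look and compute and a tool call to move; the robot and the scene stay as the last step left them, time stands still between calls to the robot, and variables do not carry over. Pictures are saved under pics/ and viewed, and the job is handed in when it is done.

Besides the shell and the picture viewer there is one more tool, called after "Call:" by a JSON object that holds its "name" and its "arguments". play_rows: Moves the arm, as the interface text tells. Its arguments: {"type":"object","properties":{"targets":{"type":"array","items":{"type":"array","items":{"type":"number"}}},"grip_force":{"type":"number"}},"required":["targets"]}

```bash
ls; mkdir -p pics
python3 - <<'E'
from station import *
import cv2,numpy as np
s=get_state();print(s)
for n in("scene","top","wrist"):
    p,d=grab_frame(n);cv2.imwrite(f"pics/{n}0.png",p);np.save(f"pics/{n}0.npy",d)
    print(n,camera_params(n))
E
```

```text
pics
{'t': 0.0, 'q': array([ 1.46514590e+00,  3.59376279e-01,  1.10551944e-02, -3.34111344e-04,
       -1.22412238e+00, -2.88094122e-01]), 'qd': array([-0.0007787 ,  0.00111632,  0.00023981,  0.0005846 , -0.00071271,
       -0.00109783]), 'joint_efforts': array([-1.16601212e-03, -5.82713556e+01,  2.93051666e+01,  6.99746400e+00,
        6.97832205e-03, -1.57311024e-04]), 'eef_pos': array([0.258814  , 0.62289015, 0.23663084]), 'ee_rot': array([ 3.13992415e+00, -1.66894471e-04, -3.93858188e-01]), 'force': array([-0.02897867,  0.72102817, -0.24463967]), 'moment': array([-0.01077143, -0.00675959,  0.01104782]), 'width': 0.08760807938411343}
scene {'camera_matrix': array([[543.89440587,   0.        , 317.34815806],
       [  0.        , 543.89440587, 226.89052886],
       [  0.        ,   0.        ,   1.        ]]), 'dist': array([-0.0045802,  0.       ,  0.       ,  0.       ,  0.       ]), 'extrinsics': array([[ 0.61978079, -0.78455259,  0.01868165, -0.31158232],
       [ 0.55645049,  0.45612179,  0.69448957, -0.40489431],
       [-0.5533847 , -0.42003589,  0.7192602 , -0.76767221],
  
[... 489 characters left out ...]
8716169, -1.30227688],
       [ 0.        ,  0.        ,  0.        ,  1.        ]])}
wrist {'camera_matrix': array([[376.49986952,   0.        , 319.04122938],
       [  0.        , 376.49986952, 234.09540276],
       [  0.        ,   0.        ,   1.        ]]), 'dist': array([-0.06691309,  0.        ,  0.        ,  0.        ,  0.        ]), 'hand_eye': array([[ 9.33576024e-06,  9.59099636e-01,  2.83068699e-01,
         7.63333887e-02],
       [ 9.99999764e-01,  1.85607922e-04, -6.61861412e-04,
         6.55746290e-04],
       [-6.87330833e-04,  2.83068638e-01, -9.59099408e-01,
        -1.46905026e-01],
       [ 0.00000000e+00,  0.00000000e+00,  0.00000000e+00,
         1.00000000e+00]])}
```

View pics/top0.png

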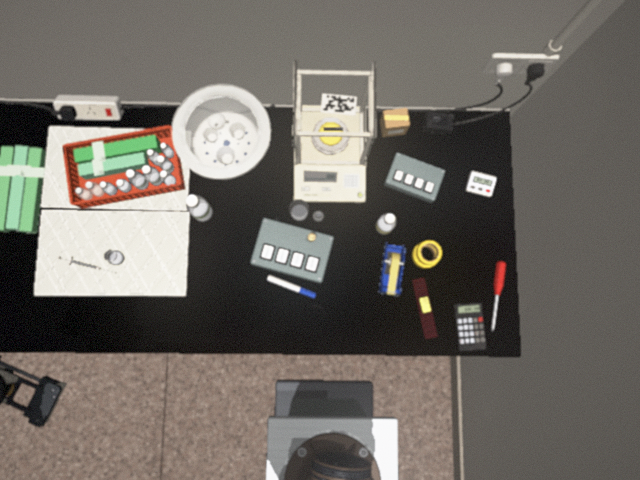

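View pics/scene0.png

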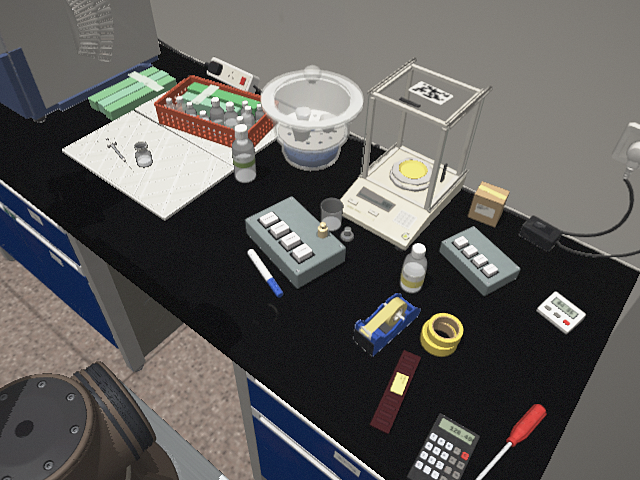

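The larger box is at about (292,250) in the top view and (295,240) in the scene view. Its four keys are in front, with the weight at top-view (312,237). I'll enlarge it next.

```bash
cat > h.py <<'E'
import cv2,numpy as np
from station import *
from scipy.spatial.transform import Rotation as R
def cam(n,s=None):
    c=camera_params(n)
    if 'extrinsics' in c: E=np.array(c['extrinsics'])
    else:
        T=np.eye(4);T[:3,:3]=R.from_euler('xyz',s['ee_rot']).as_matrix();T[:3,3]=s['eef_pos']
        E=np.linalg.inv(T@np.array(c['hand_eye']))
    return np.array(c['camera_matrix']),np.array(c['dist']),E
F=np.diag([1,-1,-1.])
def ray(C,px):
    K,D,E=C
    u=cv2.undistortPoints(np.array(px,float).reshape(-1,1,2),K,D).reshape(-1,2)
    d=(F@np.c_[u,np.ones(len(u))].T).T@E[:3,:3]
    o=-E[:3,:3].T@E[:3,3]
    return o,d
def atz(C,px,z):
    o,d=ray(C,px);return o+d*((z-o[2])/d[:,2])[:,None]
def deproj(C,px,depth):
    o,d=ray(C,px);return o+d*np.array(depth)[:,None]
def proj(C,P):
    K,D,E=C
    p=(E[:3,:3]@np.array(P,float).T).T+E[:3,3]
    return cv2.projectPoints((p@F).reshape(-1,1,3),np.zeros(3),np.zeros(3),K,D)[0].reshape(-1,2)
E
python3 - <<'E'
from h import *
p=cv2.imread('pics/top0.png');cv2.imwrite('pics/t1.png',cv2.resize(p[205:305,240:345],None,fx=6,fy=6,interpolation=cv2.INTER_CUBIC)[:600])
p=cv2.imread('pics/scene0.png');cv2.imwrite('pics/s1.png',cv2.resize(p[190:290,235:360],None,fx=6,fy=6,interpolation=cv2.INTER_CUBIC))
E
```

```text
(no output)
```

View pics/t1.png

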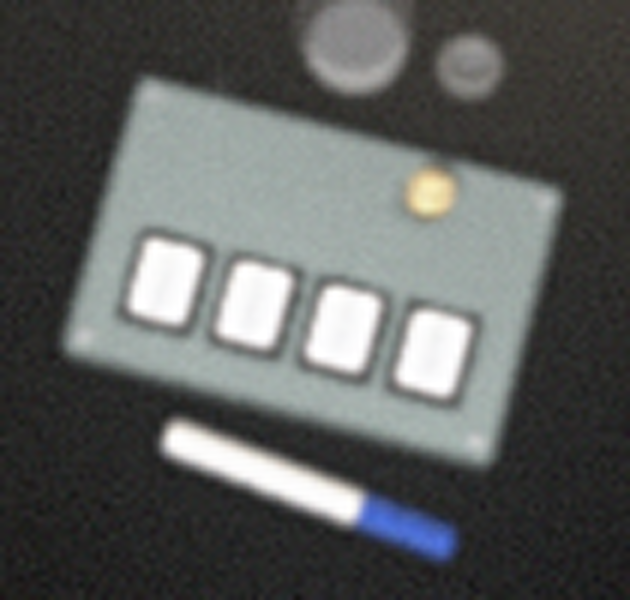

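View pics/s1.png

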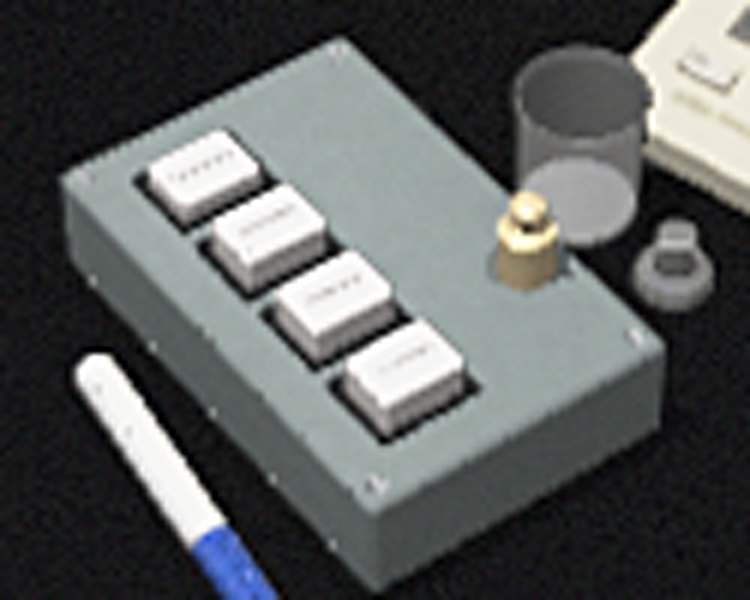

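View pics/wrist0.png

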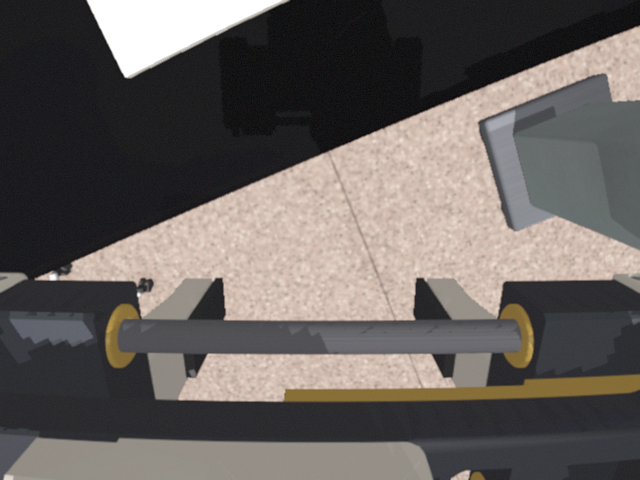

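Top crop: deck corners at (143,78), (562,188), (490,467) and (67,352), with the weight at (430,192). In the scene crop, key 1 shows a shorter side face than the other keys. I'll fit the box pose and compare the key heights.

Run:
```python
from h import *
from scipy.optimize import least_squares
T=cam('top');S=cam('scene')
tp=np.array([(143,78),(562,188),(490,467),(67,352)])/6+[240,205]
sp=np.array([(340,40),(664,348),(376,512),(65,180)])/6+[235,190]
tp-=.4;sp-=.4
a=atz(T,tp,.05);b=atz(S,sp,.05)
print(a.round(4));print(b.round(4))
for q in(a,b):print(np.linalg.norm(q-np.roll(q,-1,0),axis=1))
loc=np.array([(.06,.092,.05),(.06,-.092,.05),(-.06,-.092,.05),(-.06,.092,.05)])
def W(x,l):return np.array(l)@R.from_euler('z',x[2]).as_matrix().T+[x[0],x[1],0]
for nm,L in(('both',[(T,tp),(S,sp)]),('T',[(T,tp)]),('S',[(S,sp)])):
    f=lambda x:np.concatenate([(proj(C,W(x,loc))-p).ravel() for C,p in L])
    r=least_squares(f,[.6,.1,-.25]);print(nm,r.x.round(4),np.abs(r.fun).max())
    if nm=='both':x=r.x
# keys: crop key corners in top (rows): centre px
kc=np.array([(168,281),(256,305),(344,329),(434,353)])/6+[240,205]-.4
k=atz(T,kc,.064);print(k.round(4))
print(((k-[x[0],x[1],0])@R.from_euler('z',x[2]).as_matrix()).round(4))
# depth heights
for n,C,pt in(('top',T,None),('scene',S,None)):
    d=np.load(f'pics/{n}0.npy')
    v,u=np.mgrid[0:480,0:640];pp=deproj(C,np.c_[u.ravel(),v.ravel()],d.ravel())
    l=(pp-[x[0],x[1],0])@R.from_euler('z',x[2]).as_matrix()
    np.save(f'pics/{n}_l.npy',l)
    for i in range(4):
        y=.057-.038*i
        m=(abs(l[:,1]-y)<.009)&(abs(l[:,0]+.025)<.011)&(l[:,2]>.02)&(l[:,2]<.1)
        print(n,i+1,m.sum(),np.median(l[m,2]).round(4),l[m,2].std().round(4))
    m=(abs(l[:,1])<.08)&(l[:,0]>.005)&(l[:,0]<.05)&(l[:,2]>.02)&(l[:,2]<.06);print('deck',np.median(l[m,2]))
```

```text
[[0.6362 0.1785 0.05  ]
 [0.5924 0.003  0.05  ]
 [0.4759 0.0317 0.05  ]
 [0.5209 0.2064 0.05  ]]
[[0.6367 0.1779 0.05  ]
 [0.5913 0.0018 0.05  ]
 [0.4798 0.0306 0.05  ]
 [0.5241 0.2048 0.05  ]]
[0.18079343 0.11993532 0.18036265 0.11864295]
[0.18183075 0.11512388 0.17969123 0.11579162]
both [ 0.5575  0.1043 -0.2476] 1.9924215643894172
T [ 0.5564  0.1049 -0.2459] 0.9500232841384104
S [ 0.5584  0.1041 -0.2495] 1.5674241531301902
[[0.5491 0.1647 0.064 ]
 [0.5398 0.1285 0.064 ]
 [0.5304 0.0924 0.064 ]
 [0.5211 0.0555 0.064 ]]
[[-0.0229  0.0565  0.064 ]
 [-0.0231  0.0191  0.064 ]
 [-0.0233 -0.0182  0.064 ]
 [-0.0233 -0.0562  0.064 ]]
top 1 62 0.0592 0.003
top 2 63 0.0636 0.0028
top 3 64 0.0636 0.0026
top 4 64 0.0649 0.0029
deck 0.0499149922220964
scene 1 82 0.0602 0.0026
scene 2 90 0.065 0.0042
scene 3 89 0.0653 0.0029
scene 4 95 0.0652 0.0036
deck 0.05146899987202232
```

Key 1 is latched: its top is at about 0.059, and the others are near 0.064. The box fit holds (sides about 180 × 119 mm against 184 × 120), with yaw about -0.247. I'll shut the fingers and put the jaw direction along box x, so tool yaw is about -1.818. Then I'll move over the box.

Call:
{"name": "play_rows", "arguments": {"targets": [[0,0,-0.118,0.024,-0.038,0,0],[0,0,-0.118,0.024,-0.038,0,0],[0,0,-0.118,0.024,-0.038,0,0],[0,0,-0.118,0.024,-0.038,0,0],[0,0,-0.118,0.024,-0.038,0,0],[0,0,-0.118,0.024,-0.038,0,0],[0,0,-0.118,0.024,-0.038,0,0],[0,0,-0.118,0.024,-0.038,0,0],[0,0,-0.118,0.024,-0.038,0,0],[0,0,-0.118,0.024,-0.038,0,0],[0,0,-0.118,0.024,-0.038,0,0],[0,0,-0.118,0.024,-0.038,0,0]], "grip_force": 20}}

```text
t: 1.65
eef_pos: [0.5509, 0.1531, 0.2335]
ee_rot: [3.136, -0.002, -1.851]
force: [-0.1, 0.1, -0.1]
width: 0.0004
```

Call:
{"name": "play_rows", "arguments": {"targets": [[0,0,0.033,-0.002,0.0115,-0.02,0],[0,0,0,0,0,-0.02,0],[0,0,0,0,0,0,0]]}}

```text
t: 2.02
eef_pos: [0.5502, 0.1608, 0.192]
ee_rot: [3.135, -0.002, -1.825]
force: [-0.2, 0.2, 0.7]
width: 0.0004
```

Run:
```python
from h import *
s=get_state();print(s['eef_pos'],s['ee_rot'],s['force'])
p,d=grab_frame('wrist');cv2.imwrite('pics/w1.png',p)
C=cam('wrist',s)
x=[.557,.1046,-.247]
for i in range(4):
    l=np.array([-.0233,.0567-.0378*i,.064])
    P=R.from_euler('z',x[2]).as_matrix()@l+[x[0],x[1],0];print(i+1,P.round(4),proj(C,[P]).round(0))
print('tip',proj(C,[s['eef_pos']-[0,0,.011]]))
p,d=grab_frame('scene');cv2.imwrite('pics/s2.png',p)
```

```text
[0.55023234 0.16078569 0.19198608] [ 3.13521617e+00 -2.49851817e-03 -1.82479585e+00] [-0.15018782  0.23396945  0.73743972]
1 [0.5483 0.1653 0.064 ] [[322. 235.]]
2 [0.539  0.1286 0.064 ] [[321. 185.]]
3 [0.5298 0.092  0.064 ] [[321. 132.]]
4 [0.5205 0.0553 0.064 ] [[321.  76.]]
tip [[318.08777507 298.03650152]]
```

View pics/w1.png

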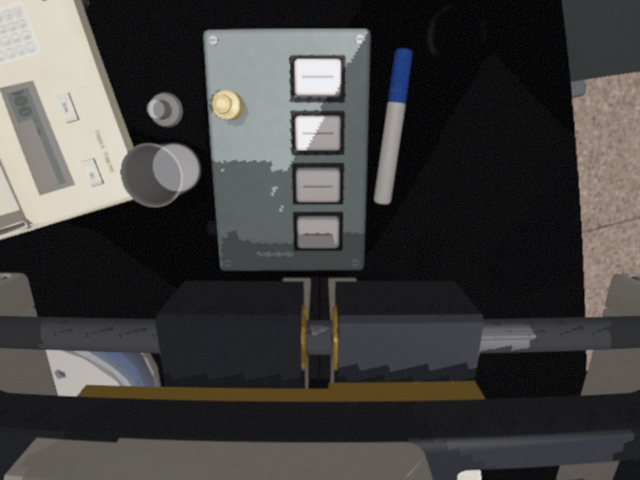

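View pics/s2.png

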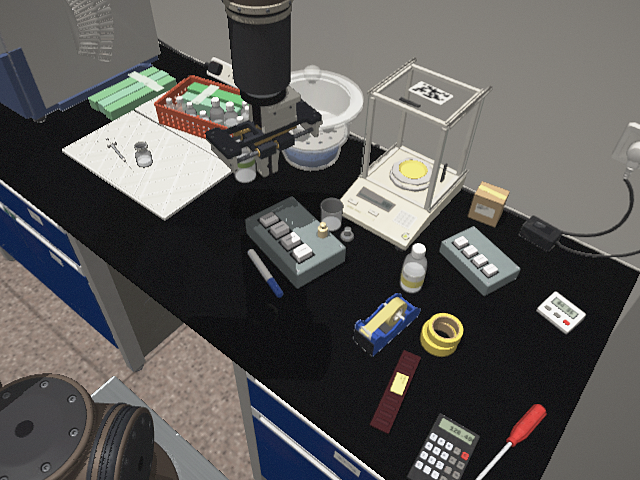

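The wrist view shows keys at (318,231), (318,185), (318,132) and (317,77), within about 4 px of prediction. Before descending I'll check the bottle's clearance from the gripper body.

Run:
```python
from h import *
T=cam('top')
d=np.load('pics/top0.npy')
v,u=np.mgrid[170:235,175:225];v=v.ravel();u=u.ravel()
P=deproj(T,np.c_[u,v],d[v,u]);m=(P[:,2]>.1)&(P[:,2]<.17)
print(m.sum(),P[m].mean(0),P[m].min(0),P[m].max(0))
Rm=R.from_euler('z',-.247).as_matrix()
l=(P[m]-[.549,.165,0])@Rm
print(l.min(0),l.max(0))
print(((atz(T,[(194,200)],.139)-[.549,.165,0])@Rm))
```

```text
451 [0.68416843 0.31538362 0.14362458] [0.63732739 0.26200446 0.10002068] [0.72424    0.35733165 0.16995118]
[0.04084394 0.13282071 0.10002068] [0.14565724 0.21195021 0.16995118]
[[0.0645757  0.19069194 0.139     ]]
```

Call:
{"name": "play_rows", "arguments": {"targets": [[0,0,0,-0.001,0.004,-0.04,0],[0,0,0,0,0,-0.04,0],[0,0,0,0,0,-0.02,0],[0,0,0,0,0,0,0],[0,0,0,0,0,0,0]]}}

```text
t: 2.75
eef_pos: [0.5537, 0.1688, 0.0982]
ee_rot: [-3.137, 0.007, -1.821]
force: [-0.1, -0.1, -0.7]
width: 0.001
```

Call:
{"name": "play_rows", "arguments": {"targets": [[0,0,0,-0.004,-0.003,-0.008,0],[0,0,0,0,0,-0.004,0],[0,0,0,0,0,0,0]]}}

```text
t: 3.12
eef_pos: [0.5505, 0.1664, 0.0881]
ee_rot: [-3.135, 0.01, -1.82]
force: [0.2, -1.0, -0.0]
width: 0.0005
```

Call:
{"name": "play_rows", "arguments": {"targets": [[0,0,0,-0.001,-0.001,-0.004,0]]}}

```text
t: 3.25
eef_pos: [0.5499, 0.1656, 0.0844]
ee_rot: [-3.134, 0.011, -1.82]
force: [0.3, 0.4, -0.4]
width: 0.0006
```

Run:
```python
from h import *
s=get_state();print(s['eef_pos'],s['ee_rot'],s['force'],s['qd'])
A=R.from_euler('xyz',s['ee_rot']);B=R.from_euler('xyz',[np.pi,0,-1.818])
print((B*A.inv()).as_rotvec().round(4))
```

```text
[0.54987738 0.16555907 0.08443097] [-3.13373125  0.01054587 -1.82026125] [ 0.26944886  0.39416283 -0.41884591] [-0.00429128  0.02935055 -0.06511152 -0.00361484  0.08471335  0.00387807]
[-0.0083  0.0102  0.0023]
```

Call:
{"name": "play_rows", "arguments": {"targets": [[-0.008,0.01,0,0,0,-0.004,0],[0,0,0,0,0,-0.003,0],[0,0,0,0,0,0,0]]}}

```text
t: 3.62
eef_pos: [0.5497, 0.1654, 0.0764]
ee_rot: [3.141, -0.001, -1.82]
force: [-0.4, -0.1, -0.1]
width: 0.0004
```

Now small steps down toward key 1.

Call:
{"name": "play_rows", "arguments": {"targets": [[0,0,0,0,0,-0.002,0],[0,0,0,0,0,-0.001,0]]}}

```text
t: 3.88
eef_pos: [0.5497, 0.1654, 0.0733]
ee_rot: [3.141, -0.001, -1.82]
force: [0.6, -0.7, 0.3]
width: 0.0004
```

Call:
{"name": "play_rows", "arguments": {"targets": [[0,0,0,0,0,-0.001,0]]}}

```text
t: 4.0
eef_pos: [0.5498, 0.1654, 0.0723]
ee_rot: [3.141, -0.001, -1.82]
force: [-0.3, 0.2, 0.4]
width: 0.0003
```

Call:
{"name": "play_rows", "arguments": {"targets": [[0,0,0,0,0,-0.001,0]]}}

```text
t: 4.12
eef_pos: [0.5498, 0.1654, 0.0713]
ee_rot: [3.141, -0.001, -1.82]
force: [0.2, 0.6, -0.3]
width: 0.0006
```

Call:
{"name": "play_rows", "arguments": {"targets": [[0,0,0,0,0,-0.0005,0]]}}

```text
t: 4.25
eef_pos: [0.5498, 0.1654, 0.0707]
ee_rot: [3.141, -0.001, -1.82]
force: [0.7, -0.3, -0.6]
width: 0.0008
```

Call:
{"name": "play_rows", "arguments": {"targets": [[0,0,0,0,0,-0.0005,0]]}}

```text
t: 4.38
eef_pos: [0.5498, 0.1655, 0.0704]
ee_rot: [3.141, -0.001, -1.82]
force: [-3.3, 0.3, 4.4]
width: 0.0003
```

Call:
{"name": "play_rows", "arguments": {"targets": [[0,0,0,0,0,-0.0005,0]]}}

```text
t: 4.5
eef_pos: [0.5498, 0.1654, 0.0703]
ee_rot: [3.141, -0.001, -1.82]
force: [-2.1, -0.2, 6.4]
width: 0.0003
```

Key 1 was felt at TCP z ≈ 0.0705, so its top is at about 0.0595, matching the image. I'll use finer steps on the next keys. Lifting and moving to key 2.

Call:
{"name": "play_rows", "arguments": {"targets": [[0,0,0,0,0,0.01,0],[0,0,0,0,0,0.01,0],[0,0,0,-0.0045,-0.0185,0,0],[0,0,0,-0.0045,-0.0185,0,0],[0,0,0,0,0,0,0],[0,0,0,0,0,0,0]]}}

```text
t: 5.25
eef_pos: [0.5399, 0.1253, 0.0922]
ee_rot: [3.141, -0.0, -1.821]
force: [0.3, 1.2, 0.1]
width: 0.0009
```

Call:
{"name": "play_rows", "arguments": {"targets": [[0,0,0,0,0.003,-0.008,0],[0,0,0,0,0,-0.003,0],[0,0,0,0,0,0,0],[0,0,0,0,0,-0.0015,0],[0,0,0,0,0,0,0]]}}

```text
t: 5.88
eef_pos: [0.5399, 0.129, 0.078]
ee_rot: [3.141, -0.001, -1.82]
force: [-0.9, 0.0, -1.0]
width: 0.0006
```

Run:
```python
from h import *
s=get_state();print(s['eef_pos'],s['qd'].round(3),s['force'])
p,d=grab_frame('scene');S=cam('scene')
cv2.imwrite('pics/s3.png',cv2.resize(p[190:290,235:360],None,fx=6,fy=6,interpolation=cv2.INTER_CUBIC))
v,u=np.mgrid[0:480,0:640];pp=deproj(S,np.c_[u.ravel(),v.ravel()],d.ravel())
l=(pp-[.5575,.1043,0])@R.from_euler('z',-.2476).as_matrix()
for i in range(4):
    y=.057-.038*i
    m=(abs(l[:,1]-y)<.009)&(abs(l[:,0]+.025)<.011)&(l[:,2]>.02)&(l[:,2]<.075)
    print(i+1,m.sum(),np.median(l[m,2]).round(4))
```

```text
[0.53986455 0.12901849 0.0779762 ] [ 0.001 -0.001  0.004  0.001 -0.003 -0.   ] [-0.91565643  0.00370686 -1.04346854]
1 38 0.0602
2 43 0.0636
3 94 0.0654
4 100 0.0652
```

View pics/s3.png

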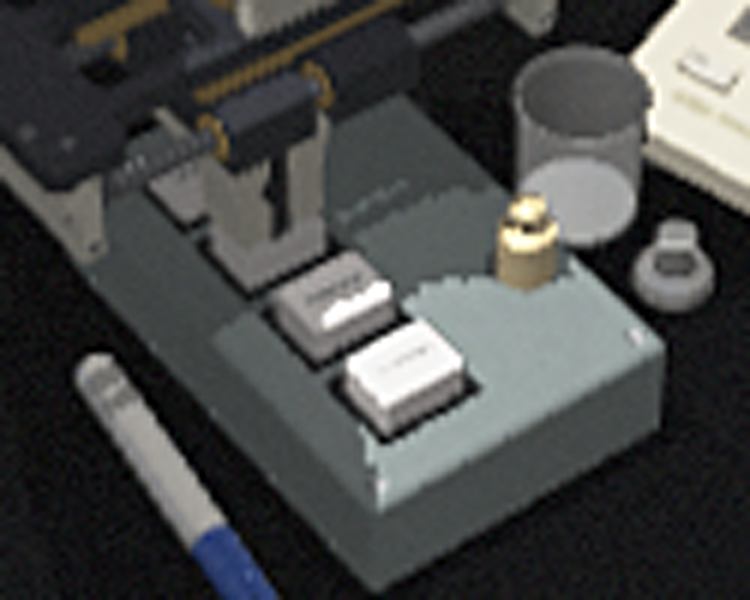

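The crop shows the tips centred on key 2 at (265,240) without touching it. Key 1's depth height is unchanged at 0.0602, so it is still latched. I'll descend finely.

Call:
{"name": "play_rows", "arguments": {"targets": [[0,0,0,0,0,-0.001,0],[0,0,0,0,0,-0.0005,0],[0,0,0,0,0,-0.0002,0]]}}

```text
t: 6.3
eef_pos: [0.5401, 0.1291, 0.0766]
ee_rot: [3.141, -0.001, -1.82]
force: [-0.4, 0.4, -1.0]
width: 0.0005
```

Call:
{"name": "play_rows", "arguments": {"targets": [[0,0,0,0,0,-0.0002,0]]}}

```text
t: 6.42
eef_pos: [0.5401, 0.1291, 0.0764]
ee_rot: [3.141, -0.001, -1.82]
force: [-0.3, -0.5, -1.0]
width: 0.0007
```

Call:
{"name": "play_rows", "arguments": {"targets": [[0,0,0,0,0,-0.0002,0]]}}

```text
t: 6.55
eef_pos: [0.5402, 0.1291, 0.0762]
ee_rot: [3.141, -0.0, -1.82]
force: [-0.4, -0.4, -0.9]
width: 0.0006
```

Call:
{"name": "play_rows", "arguments": {"targets": [[0,0,0,0,0,-0.0002,0]]}}

```text
t: 6.68
eef_pos: [0.5401, 0.1291, 0.076]
ee_rot: [3.141, -0.0, -1.82]
force: [-0.3, -0.5, 0.1]
width: 0.0002
```

Call:
{"name": "play_rows", "arguments": {"targets": [[0,0,0,0,0,-0.0002,0]]}}

```text
t: 6.8
eef_pos: [0.5401, 0.1291, 0.0758]
ee_rot: [3.141, -0.001, -1.82]
force: [0.3, -0.5, -0.3]
width: 0.0004
```

Call:
{"name": "play_rows", "arguments": {"targets": [[0,0,0,0,0,-0.0002,0]]}}

```text
t: 6.92
eef_pos: [0.5402, 0.1291, 0.0756]
ee_rot: [3.141, -0.0, -1.82]
force: [0.0, -0.7, 0.1]
width: 0.0003
```

Call:
{"name": "play_rows", "arguments": {"targets": [[0,0,0,0,0,-0.0002,0]]}}

```text
t: 7.05
eef_pos: [0.5402, 0.1291, 0.0754]
ee_rot: [3.141, -0.0, -1.82]
force: [0.1, 0.1, 1.2]
width: 0.0005
```

Call:
{"name": "play_rows", "arguments": {"targets": [[0,0,0,0,0,-0.0002,0]]}}

```text
t: 7.18
eef_pos: [0.5402, 0.1291, 0.0754]
ee_rot: [3.141, -0.0, -1.82]
force: [-1.2, -0.0, 3.2]
width: 0.0004
```

Key 2 was touched at 0.0754. The reading was about 3 N and z did not sink. On to key 3.

Call:
{"name": "play_rows", "arguments": {"targets": [[0,0,0,0,0,0.008,0],[0,0,0,0,0,0.006,0],[0,0,0,-0.0045,-0.0175,0,0],[0,0,0,-0.0045,-0.0175,0,0],[0,0,0,0,0,0,0],[0,0,0,0,0,0,0]]}}

```text
t: 7.92
eef_pos: [0.5303, 0.0912, 0.0907]
ee_rot: [-3.142, -0.0, -1.821]
force: [-0.3, 0.0, 0.1]
width: 0.0004
```

Call:
{"name": "play_rows", "arguments": {"targets": [[0,0,0,0,0.001,-0.008,0],[0,0,0,0,0,-0.003,0],[0,0,0,0,0,0,0],[0,0,0,0,0,-0.001,0],[0,0,0,0,0,0,0]]}}

```text
t: 8.55
eef_pos: [0.5304, 0.0928, 0.0773]
ee_rot: [3.141, -0.001, -1.82]
force: [0.6, 0.5, -0.3]
width: 0.0004
```

Call:
{"name": "play_rows", "arguments": {"targets": [[0,0,0,0,0,-0.0008,0],[0,0,0,0,0,-0.0002,0],[0,0,0,0,0,-0.0002,0]]}}

```text
t: 8.93
eef_pos: [0.5305, 0.093, 0.0762]
ee_rot: [3.141, -0.0, -1.82]
force: [0.1, 0.1, 0.4]
width: 0.0007
```

Call:
{"name": "play_rows", "arguments": {"targets": [[0,0,0,0,0,-0.0002,0]]}}

```text
t: 9.05
eef_pos: [0.5306, 0.093, 0.0761]
ee_rot: [3.141, -0.0, -1.82]
force: [-0.7, 0.1, 0.5]
width: 0.0004
```

Call:
{"name": "play_rows", "arguments": {"targets": [[0,0,0,0,0,-0.0002,0]]}}

```text
t: 9.18
eef_pos: [0.5306, 0.093, 0.0759]
ee_rot: [3.142, -0.0, -1.82]
force: [-0.4, -0.2, -0.1]
width: 0.0009
```

Call:
{"name": "play_rows", "arguments": {"targets": [[0,0,0,0,0,-0.0002,0]]}}

```text
t: 9.3
eef_pos: [0.5306, 0.0929, 0.0757]
ee_rot: [3.142, -0.0, -1.82]
force: [-0.6, -0.2, -0.3]
width: 0.0004
```

Call:
{"name": "play_rows", "arguments": {"targets": [[0,0,0,0,0,-0.0002,0]]}}

```text
t: 9.43
eef_pos: [0.5306, 0.093, 0.0755]
ee_rot: [3.142, -0.0, -1.82]
force: [-0.7, -0.0, 1.1]
width: 0.0004
```

Call:
{"name": "play_rows", "arguments": {"targets": [[0,0,0,0,0,-0.0002,0]]}}

```text
t: 9.55
eef_pos: [0.5306, 0.0929, 0.0753]
ee_rot: [3.142, -0.0, -1.82]
force: [-0.6, 0.3, 2.4]
width: 0.0004
```

Call:
{"name": "play_rows", "arguments": {"targets": [[0,0,0,0,0,-0.0001,0]]}}

```text
t: 9.68
eef_pos: [0.5306, 0.0929, 0.0754]
ee_rot: [-3.142, -0.0, -1.82]
force: [-0.4, 0.5, 1.7]
width: 0.0001
```

Key 3 was touched (about 2 N, stalled at 0.0754). On to key 4.

Call:
{"name": "play_rows", "arguments": {"targets": [[0,0,0,0,0,0.008,0],[0,0,0,0,0,0.006,0],[0,0,0,-0.0045,-0.0175,0,0],[0,0,0,-0.0045,-0.0175,0,0],[0,0,0,0,0,0,0],[0,0,0,0,0,0,0]]}}

```text
t: 10.42
eef_pos: [0.5207, 0.055, 0.0907]
ee_rot: [-3.141, 0.0, -1.821]
force: [-0.2, 0.8, -0.4]
width: 0.0004
```

Call:
{"name": "play_rows", "arguments": {"targets": [[0,0,0,0,0,-0.008,0],[0,0,0,0,0,-0.003,0],[0,0,0,0,0,0,0],[0,0,0,0,0,-0.001,0],[0,0,0,0,0,0,0]]}}

```text
t: 11.05
eef_pos: [0.5208, 0.0556, 0.0773]
ee_rot: [3.141, -0.0, -1.82]
force: [-0.2, 0.4, 0.9]
width: 0.0003
```

Call:
{"name": "play_rows", "arguments": {"targets": [[0,0,0,0,0,-0.0008,0],[0,0,0,0,0,-0.0002,0],[0,0,0,0,0,-0.0002,0],[0,0,0,0,0,-0.0002,0]]}}

```text
t: 11.55
eef_pos: [0.521, 0.0557, 0.0761]
ee_rot: [-3.141, -0.0, -1.82]
force: [-1.3, 0.1, -0.4]
width: 0.0003
```

Call:
{"name": "play_rows", "arguments": {"targets": [[0,0,0,0,0,-0.0002,0]]}}

```text
t: 11.68
eef_pos: [0.521, 0.0558, 0.0759]
ee_rot: [-3.141, -0.0, -1.82]
force: [-0.6, 0.2, -1.0]
width: 0.0003
```

Call:
{"name": "play_rows", "arguments": {"targets": [[0,0,0,0,0,-0.0002,0]]}}

```text
t: 11.8
eef_pos: [0.521, 0.0557, 0.0757]
ee_rot: [-3.141, -0.0, -1.82]
force: [0.2, 0.2, -0.4]
width: 0.0005
```

Call:
{"name": "play_rows", "arguments": {"targets": [[0,0,0,0,0,-0.0002,0]]}}

```text
t: 11.92
eef_pos: [0.521, 0.0557, 0.0755]
ee_rot: [-3.141, -0.0, -1.82]
force: [-0.3, -0.9, 0.4]
width: 0.0003
```

Call:
{"name": "play_rows", "arguments": {"targets": [[0,0,0,0,0,-0.0002,0]]}}

```text
t: 12.05
eef_pos: [0.521, 0.0557, 0.0753]
ee_rot: [-3.141, -0.0, -1.82]
force: [-0.7, 0.5, 2.7]
width: 0.0006
```

Call:
{"name": "play_rows", "arguments": {"targets": [[0,0,0,0,0,-0.0001,0]]}}

```text
t: 12.18
eef_pos: [0.521, 0.0557, 0.0753]
ee_rot: [-3.141, -0.0, -1.82]
force: [-0.6, 0.3, 3.4]
width: 0.0003
```

Key 4 was touched (about 3 N, stalled at 0.0753). Lifting and returning to key 1.

Call:
{"name": "play_rows", "arguments": {"targets": [[0,0,0,0,0,0.01,0],[0,0,0,0,0,0.01,0],[0,0,0,0.007,0.027,0,0],[0,0,0,0.007,0.027,0,0],[0,0,0,0.007,0.027,0,0],[0,0,0,0.007,0.026,0,0],[0,0,0,0,0,0,0],[0,0,0,0,0,0,0]]}}

```text
t: 13.18
eef_pos: [0.551, 0.1668, 0.1009]
ee_rot: [-3.138, 0.003, -1.821]
force: [-0.2, -1.2, -0.2]
width: 0.0005
```

Run:
```python
from h import *
p,d=grab_frame('scene');S=cam('scene')
v,u=np.mgrid[0:480,0:640];pp=deproj(S,np.c_[u.ravel(),v.ravel()],d.ravel())
l=(pp-[.5575,.1043,0])@R.from_euler('z',-.2476).as_matrix()
for i in range(4):
    y=.057-.038*i
    m=(abs(l[:,1]-y)<.009)&(abs(l[:,0]+.025)<.011)&(l[:,2]>.02)&(l[:,2]<.075)
    print(i+1,m.sum(),np.median(l[m,2]).round(4))
```

```text
1 81 0.0608
2 100 0.0647
3 98 0.0649
4 102 0.0648
```

Call:
{"name": "play_rows", "arguments": {"targets": [[-0.002,0.004,0,-0.001,-0.001,-0.01,0],[0,0,0,0,0,-0.01,0],[0,0,0,0,0,0,0],[0,0,0,0,0,0,0]]}}

```text
t: 13.72
eef_pos: [0.5493, 0.1638, 0.079]
ee_rot: [3.14, -0.001, -1.823]
force: [-1.1, 0.2, -0.7]
width: 0.0005
```

Call:
{"name": "play_rows", "arguments": {"targets": [[0,0,0,0,0.001,-0.005,0],[0,0,0,0,0,-0.003,0],[0,0,0,0,0,-0.002,0],[0,0,0,0,0,-0.002,0]]}}

```text
t: 14.22
eef_pos: [0.5496, 0.165, 0.0678]
ee_rot: [3.141, -0.001, -1.822]
force: [-3.4, -0.5, 8.7]
width: 0.0006
```

Call:
{"name": "play_rows", "arguments": {"targets": [[0,0,0,0,0,-0.002,0],[0,0,0,0,0,-0.002,0]]}}

```text
t: 14.48
eef_pos: [0.5496, 0.165, 0.0654]
ee_rot: [-3.141, -0.001, -1.821]
force: [-4.0, -0.6, 9.7]
width: 0.0006
```

Call:
{"name": "play_rows", "arguments": {"targets": [[0,0,0,0,0,-0.0015,0]]}}

```text
t: 14.6
eef_pos: [0.5497, 0.165, 0.0652]
ee_rot: [-3.141, -0.001, -1.821]
force: [-7.4, -0.9, 17.2]
width: 0.0007
```

Call:
{"name": "play_rows", "arguments": {"targets": [[0,0,0,0,0,0.006,0],[0,0,0,0,0,0.012,0],[0,0,0,0,0,0.03,0],[0,0,0,0,0,0.03,0],[0,0,0,0,0.03,0.04,0],[0,0,0,0,0.05,0,0],[0,0,0,0,0.05,0,0],[0,0,0,0,0,0,0],[0,0,0,0,0,0,0]]}}

```text
t: 15.72
eef_pos: [0.5492, 0.2984, 0.1911]
ee_rot: [-3.139, 0.002, -1.822]
force: [-0.1, -0.6, -0.5]
width: 0.0007
```

Run:
```python
from h import *
S=cam('scene')
p,d=grab_frame('scene')
print(get_state()['eef_pos'],get_state()['force'])
cv2.imwrite('pics/s4.png',cv2.resize(p[190:290,235:360],None,fx=6,fy=6,interpolation=cv2.INTER_CUBIC))
v,u=np.mgrid[0:480,0:640];pp=deproj(S,np.c_[u.ravel(),v.ravel()],d.ravel())
l=(pp-[.5575,.1043,0])@R.from_euler('z',-.2476).as_matrix()
for i in range(4):
    y=.057-.038*i
    m=(abs(l[:,1]-y)<.009)&(abs(l[:,0]+.025)<.011)&(l[:,2]>.02)&(l[:,2]<.075)
    print(i+1,m.sum(),np.median(l[m,2]).round(4))
```

```text
[0.54930006 0.29827191 0.19111783] [-0.41122265  0.00364106 -0.48621898]
1 95 0.0649
2 95 0.0649
3 101 0.0651
4 90 0.0653
```

View pics/s4.png

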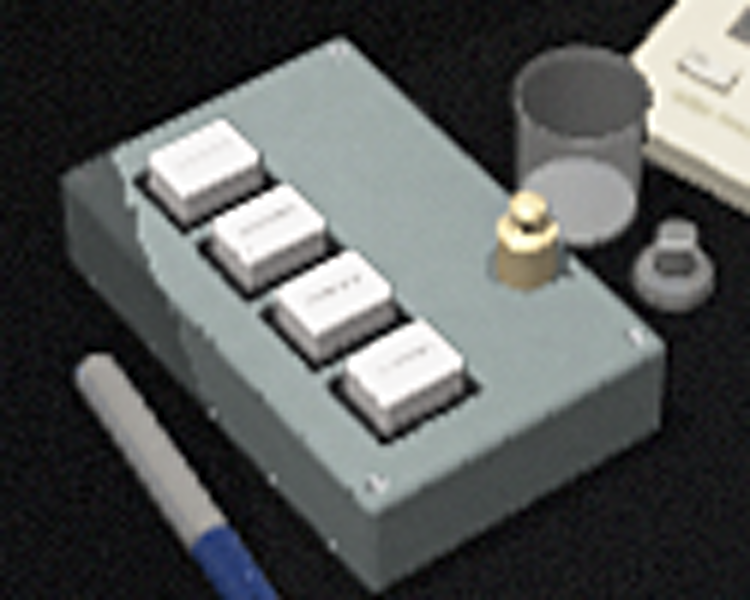

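All four keys now stand equally high (about 0.065 by depth). The weight, pen, beaker and stopper look unmoved, and the arm is clear.

```bash
python3 -c "
from station import *
print(job_done())"
```

```text
the job is handed in; nothing more can be done
None
```

I tapped keys 1 to 4 once each from left to right. Key 1 was the latched one, so I then pressed it to its stop (10 mm down, about 17 N), let it rise and handed the job in at about 16 s.

- **Final check:** depth readings put all four key tops at 0.0649–0.0653 m; key 1 read about 0.060 m before the press. The weight, pen, beaker and stopper looked unmoved. The arm was clear, and the force read about zero.
- **Tap forces:** the taps read about 6.4, 3.2, 2.4 and 3.4 N, with roughly 1 N of noise.
    - The readings on keys 1, 2 and 4 were slightly above the nominal limits at which a key starts to move: 6 N for a latched key, 3 N for one that is up.
    - At each tap the fingertips stopped within about 0.1–0.2 mm.
    - Depth readings after the taps showed keys 2–4 still up and key 1 still latched.

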